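# Brace the square tea jar in the desk holder and unscrew its cap

### The job

Stand the square white tea jar, cap on, fully down in the square well of the grey desk holder so that it cannot turn, then unscrew its tight metal cap counter-clockwise (seen from above) until the threads let go. Finish while holding the cap level in the gripper, clear of the jar and about 2 cm above its mouth, with the jar still standing fully down in the well and nothing else touching it but the holder; leave the other things on the desk where they are.

Things in the scene. Friction and masses are not known exactly. Their poses are not given: they have to be found in the camera images.
- jar_mid (a point): loose square white jar, about 0.3 kg: body 56 x 56 mm across its flats (sides along its x and y axes), 52 mm tall, then a round neck with the metal cap; 88 mm tall in all with the cap on, its mouth 85 mm above its underside. This point is on its vertical axis, 31 mm above its underside, z up. It may be lifted by the closed cap
- cap_mid (a point): its loose round metal cap, 45 g, 52 mm wide, 24 mm tall, screwed on tight. Point on its axis, half-way up, 45 mm above jar_mid when on. Lug thread: turned counter-clockwise from above relative to the jar it is stiff (to 0.6 N m), then slack, and need not rise; from 54 degrees on it lifts straight off, at 95 it meets a stop: 75 to 80 is right. Before that, pulling it lifts the jar
- well (a point): centre of the floor of the fixed grey holder's square well, 5 mm above the desk. Well 60 x 60 mm inside, sides along its x and y axes; straight walls 12 mm deep, edge flared out up to 24 mm above the desk. The jar fits at any quarter turn, 2 mm spare each side (about 4 degrees of play); home, jar_mid is 31 mm above this point. A clip trough 16 mm high reaches 74 mm out on its +x side
- jar: the square jar, origin at the centre of its underside
- cap: the cap, origin on its axis at its lower rim (64 mm above the jar's underside while it is on)
- round_jar: look-alike: round white jar, 58 mm in diameter, 88 mm tall with its 52 mm metal cap; origin at the centre of its underside. Not to be used
- mouse: black computer mouse, 100 x 58 x 29 mm; origin under its centre. Leave alone
- stapler: black stapler, 120 x 34 x 40 mm; origin under its centre. Leave alone
- marker: yellow and black highlighter lying along its x axis, 110 mm long, 16 mm thick; origin under its centre. Leave alone
- eraser: white eraser, 50 x 20 x 12 mm; origin under its centre. Leave alone
- bottle: clear drink bottle with a green cap, 62 mm in diameter, 200 mm tall; origin under its centre. Leave alone
- mug: white mug, 80 mm in diameter, 90 mm tall, handle towards its +y; origin under its centre. Leave alone
There are look-alikes about, which are no part of the job. Of the things shaped like the cap, the aluminium one is meant.

How it is judged:
By the outcome, as a careful person would: the job done as asked, in the order asked, and still so for the second after the job is handed in, while the arm keeps its last pose, push and grip.
It also fails if it takes over 51 s, if anything falls off the work surface, if the arm or the gripper's body presses on something with over 40 N, if the wrist force passes 120 N, or if a joint passes its speed limit or range.

### The arm

A 6-joint arm with a two-finger parallel gripper is mounted at the origin on the work surface. World frame = base frame: x ahead of the robot, y to its left, z up, the work surface at z = 0. Lengths are in m, angles in rad, forces in N, time in s.
With the tool pointing down it reaches from about 0.375 to 0.9 m from the base axis. Payload 3.1 kg.
Tool frame: the origin (TCP) lies on the centre line of the jaws, within the pads' length; the fingertips stand robot.tcp_to_tips ahead of it and the grasp point (between the pads) lies 3 mm ahead of it (robot.tcp_to_tips is the distance from the TCP to the fingertips, in m); z points along the fingers, y is the line along which they close (so a half turn about z gives the same grasp; the last joint's range is limited). The gripper opens to 87 mm and grips with 3 to 60 N. Pads are 19 mm wide; open, the fingers measure 117 mm over their backs; the gripper's body (75 mm by 190 mm) begins 51 mm behind the grasp point.
Start: joints at [1.05, 0.527, 1.433, -0, 1.181, -0.178], TCP at [0.21, 0.589, 0.245] pointing down, gripper open.
Joint ranges: [-3.08, 3.08], [-0.75, 2.2], [0.22, 2.44], [-1.43, 4.57], [0, 2.65], [-2.85, 2.85]. Speed limits (rad/s): [2.79, 2.79, 3.14, 3.14, 3.14, 3.14].

### API

Orientations are given as a unit quaternion [x, y, z, w].
In Python, from rig import robot gives the robot as it stands. The module is installed in compiled form; this text tells all that it offers.
- The arm moves only by the shell command python3 -m jog 'ROWS' [FORCE]. ROWS is JSON, one flat list of numbers, 5 for each row, row after row: the finger opening in m, from 0 to 0.087, then the shift along the tool's x, y, z in m, then the turn about the tool's z in units of 10 degrees (1.0 is 10 degrees). In form: [claw, x, y, z, roll, claw, x, y, z, roll, ...]. A call has 1 to 20 rows; each row shifts and turns the commanded pose from where the row before left it, along the tool's axes as they then stand; what a row does not reach is not made up. A row lasts 1/8 s, in which the tool goes at most 62.5 mm and 10.7 degrees, less where a joint would pass 70% of its speed; a pose out of reach is approached as far as the arm can. A call with a gripper value outside its range is refused whole. The fingers move at their own pace and stop on an object; FORCE is the grip in N (left out, the last holds). Time passes only in rows, so rows that do not move let the fingers close. It gives the time, the measured TCP pose, the force, the opening and the grip force at its end, in the units of the state.
- robot.get_obs(): the state, without advancing time (a new reading comes with each control period).
- robot.camera(name): name is "side" or "top" or "wrist"; returns the picture (420x560x3 uint8, blue, green, red); there is no depth.
- robot.camera_model(name): a dict with "fx", "fy", "cx", "cy" (pixels), "R" (3x3) and "t" (3): a world point X has camera coordinates R X + t; the wrist camera has in their place "tool_from_camera" (4x4, takes a point from camera to tool coordinates, whose origin is the TCP and whose axes are the flange's). Camera axes: x right, y down, z forward; pixel columns grow to the right and rows downward; lengths in m; the calibration is good to about 2 mm. A picture is of the moment at which its call begins: read the wrist's pose just before it. camera_model takes no time and is no camera call.
- robot.hand_in(): hands the job in; it is judged then, once.
Trained networks look in the newest picture that a camera, given by its name, has taken for a name from the list of things; names that differ only in an ending like _2 or _b are one class to them, and where a whole thing is asked for, a point or a joint stands for the part that bears it (a point fixed in the world has none). Each returns a list of dicts, best first, with "conf" (0 to 1); they miss things now and then, are a little off and sometimes report something else, mostly with a low value. They report only what shows in the picture. A call takes as long as a camera call. They do not tell look-alikes from the thing itself.
- robot.look_for(camera, label): "extent" ([centre column, centre row, width, height] in pixels, round what is visible of it).
- robot.outline_of(camera, label): "region" (420x560 bool, what is visible of it) and "extent" ([centre column, centre row, width, height] in pixels, round what is visible of it).
The state is a dict: "time": time; "q": joint angles; "joint_velocities": joint speeds; "joint_torque": joint torques, N m; "position": TCP position; "tool_rot": TCP orientation; "ft_force": force on the tool from outside, world axes, zero at the start; "moment": the same for the moment, N m; "grip_width": finger opening in m; "grip_force": force on a finger pad.
Only numpy, scipy, OpenCV 4.12 (cv2) and the standard library are available. Lean on these libraries where they do the work, as an engineer would, in place of code of your own. Each camera call takes 0.05 s, during which the arm holds its last target. There are 200 camera calls.

## Working session

There is one attempt and no reset: what is moved stays moved. The work goes in short steps, Python scripts to look and compute and a shell command to move; the robot and the scene stay as the last step left them, time stands still between calls to the robot, and variables do not carry over. Pictures are saved under pics/ and viewed, at most 10 in all, crops included, and the job is handed in when it is done.

```bash
mkdir -p pics
cat > h.py <<'E'
from rig import robot
import numpy as np, cv2
from scipy.spatial.transform import Rotation as Rn
def ray(cam,u,v):
    m=robot.camera_model(cam)
    d=np.array([(u-m['cx'])/m['fx'],(v-m['cy'])/m['fy'],1.])
    if cam=='wrist':
        o=robot.get_obs(); T=np.eye(4);T[:3,:3]=Rn.from_quat(o['tool_rot']).as_matrix();T[:3,3]=o['position']
        C=T@np.array(m['tool_from_camera']); return C[:3,3],C[:3,:3]@d
    R=np.array(m['R']);t=np.array(m['t']); return -R.T@t,R.T@d
def onz(cam,u,v,z):
    c,d=ray(cam,u,v); return c+d*(z-c[2])/d[2]
def proj(cam,X):
    m=robot.camera_model(cam);p=np.array(m['R'])@X+np.array(m['t']);return m['fx']*p[0]/p[2]+m['cx'],m['fy']*p[1]/p[2]+m['cy']
E
python3 - <<'E'
from h import *
o=robot.get_obs(); print(o, robot.tcp_to_tips)
a=robot.camera('top');b=robot.camera('side')
cv2.imwrite('pics/top.png',a);cv2.imwrite('pics/side.png',b)
for c in('top','side'):
  for n in('jar','cap','well','round_jar'):
    try: print(c,n,[(np.round(d['extent']).tolist(),round(d['conf'],2)) for d in robot.look_for(c,n)])
    except Exception as e: print(c,n,e)
E
```

```text
{'time': 0.0, 'q': array([ 1.04949307e+00,  5.28471412e-01,  1.43390128e+00, -6.58375136e-06,
        1.18137661e+00, -1.78501882e-01]), 'joint_velocities': array([ 1.35081850e-03, -8.11474710e-04, -2.67179401e-05,  6.65354120e-04,
        5.46536279e-04, -3.20986864e-04]), 'joint_torque': array([ 1.45115901e-03, -4.40036595e+01, -1.76593906e+01,  6.33975654e-02,
        5.82370092e-02, -1.52077669e-04]), 'position': array([0.20970951, 0.5880441 , 0.24356868]), 'tool_rot': array([ 1.70561343e-01,  9.85346470e-01, -1.01402683e-03, -3.66796319e-04]), 'ft_force': array([ 0.46931037, -0.03513575,  0.1131001 ]), 'moment': array([ 0.00956972, -0.00570758, -0.0155455 ]), 'grip_force': 0.0, 'grip_width': 0.0871843101640508} 0.022
top jar [([168.0, 257.0, 24.0, 30.0], 0.51)]
top cap [([147.0, 308.0, 25.0, 22.0], 0.92), ([123.0, 261.0, 25.0, 24.0], 0.73), ([158.0, 219.0, 24.0, 23.0], 0.69), ([157.0, 258.0, 25.0, 24.0], 0.6)]
top well [([271.0, 244.0, 39.0, 51.0], 0.61)]
top round_jar [([365.0, 226.0, 29.0, 22.0], 0.93)]
side jar [([233.0, 172.0, 23.0, 24.0], 0.63)]
side cap [([265.0, 167.0, 22.0, 16.0], 0.78), ([232.0, 155.0, 20.0, 19.0], 0.57), ([228.0, 152.0, 15.0, 12.0], 0.39)]
side well [([250.0, 244.0, 53.0, 33.0], 0.98), ([278.0, 307.0, 29.0, 45.0], 0.37), ([337.0, 289.0, 49.0, 39.0], 0.33)]
side round_jar [([277.0, 306.0, 29.0, 49.0], 0.63), ([278.0, 270.0, 22.0, 10.0], 0.51)]
```

Run:
```python
import cv2
a=cv2.imread('pics/top.png');b=cv2.imread('pics/side.png')
cv2.imwrite('pics/t2.png',cv2.resize(a[170:370,90:390],(800,533),interpolation=cv2.INTER_CUBIC))
cv2.imwrite('pics/s2.png',cv2.resize(b[120:360,180:480],(750,600),interpolation=cv2.INTER_CUBIC))
```

```text
(no output)
```

View pics/t2.png

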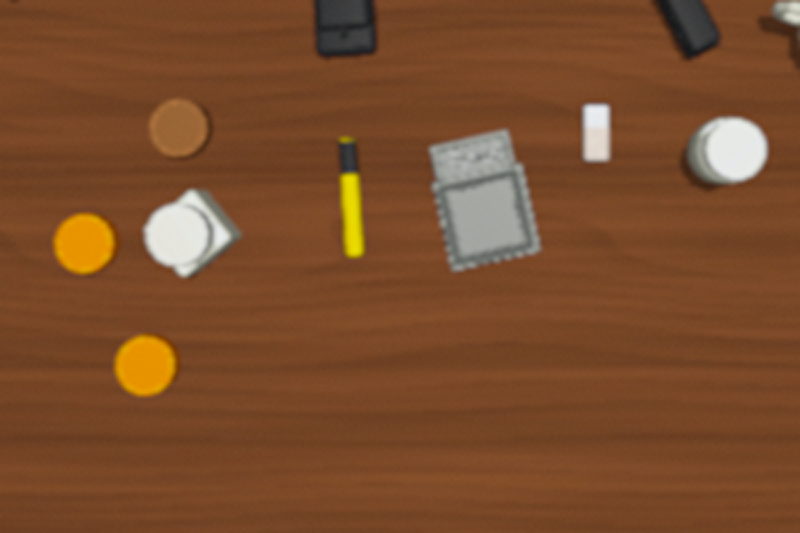

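View pics/s2.png

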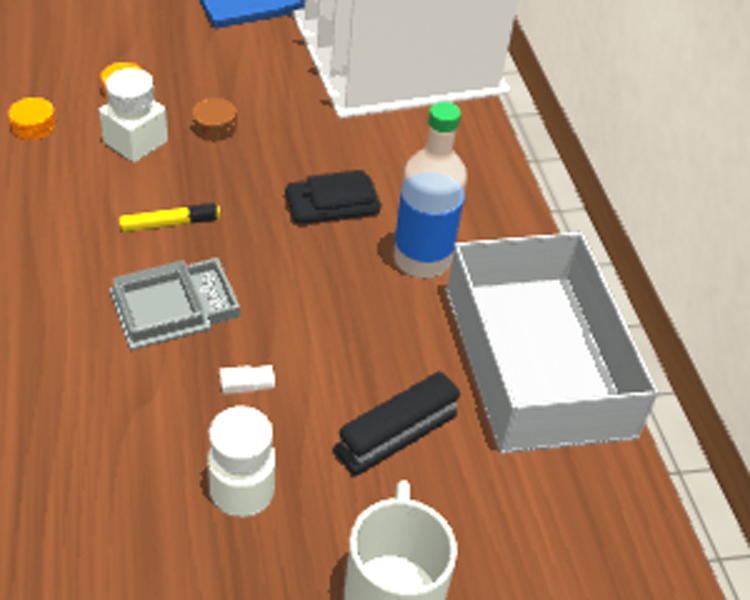

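The top view shows four cap-shaped things besides the round jar. Two are orange discs at (123,261) and (147,307), and one is a brown disc at (157,218). The fourth is the light metal cap at (157,258) on a square, diamond-oriented white body, which fits the square jar. The look-alike round jar is at (365,226). The grey holder is at (272,251), with its trough towards the top of the image.

Run:
```python
from h import *
P=lambda x,y:(90+x*.375,170+y*.375)
print('cam',ray('top',280,210)[0],ray('side',280,210)[0])
for n,p,z in [('captop',P(178,235),.088),('orange1',P(84,243),.024),('orange2',P(146,365),.024),('brown',P(179,128),.024),('marker1',P(347,138),.01),('marker2',P(354,256),.01),('round',P(735,150),.088),('mouse low',P(345,53),.02),('eraser',P(596,133),.012)]: print(n,np.round(onz('top',*p,z),4))
a=cv2.imread('pics/top.png'); robot.camera('top')
for n in('jar','well'):
  for d in robot.outline_of('top',n):
    r=d['region'].astype(np.uint8); c=cv2.findContours(r,0,1)[0]; c=max(c,key=cv2.contourArea)
    print(n,d['conf'],d['extent'],cv2.minAreaRect(c), r.sum())
print('jar corners z.052')
for p in [(195,190),(240,235),(185,276)]: print(np.round(onz('top',*P(*p),.052),4))
print('holder outer corners')
for p in [(435,187),(522,165),(540,248),(453,270)]: print(np.round(onz('top',*P(*p),.02),4))
print('trough',[np.round(onz('top',*P(*p),.016),4) for p in[(431,148),(508,131)]])
print('inner floor',[np.round(onz('top',*P(*p),.024),4) for p in[(443,188),(518,170),(533,241),(457,261)]])
big=np.hstack([cv2.resize(a[230:290,115:195],(400,300),interpolation=cv2.INTER_CUBIC),cv2.resize(a[212:277,240:310],(400,371),interpolation=cv2.INTER_CUBIC)[:300] ])
big=np.hstack([cv2.resize(a[228:288,130:190],(400,400),interpolation=cv2.INTER_CUBIC),cv2.resize(a[212:282,242:312],(400,400),interpolation=cv2.INTER_CUBIC)])
cv2.imwrite('pics/crop.png',big)
```

```text
cam [ 0.53807119 -0.02293416  1.19447865] [ 0.51735246 -0.74611883  0.83949193]
captop [0.4961 0.255  0.088 ]
orange1 [0.4867 0.3573 0.024 ]
orange2 [0.3757 0.2992 0.024 ]
brown [0.5919 0.2711 0.024 ]
marker1 [0.5826 0.1179 0.01  ]
marker2 [0.4732 0.1111 0.01  ]
round [ 0.5678 -0.2284  0.088 ]
mouse low [0.661  0.1187 0.02  ]
eraser [ 0.5861 -0.1138  0.012 ]
jar 0.68 [169.5, 257.5, 22.0, 27.6] ((168.85293579101562, 255.91177368164062), (28.987390518188477, 20.055927276611328), 85.42607879638672) 230
well 0.81 [270.8, 244.6, 37.4, 50.4] ((270.88824462890625, 244.74705505371094), (47.182369232177734, 33.73268508911133), 77.47119140625) 1498
jar corners z.052
[0.5349 0.2492 0.052 ]
[0.4945 0.2085 0.052 ]
[0.4582 0.2574 0.052 ]
holder outer corners
[0.5367 0.0355 0.02  ]
[ 0.5566 -0.0447  0.02  ]
[ 0.4804 -0.0609  0.02  ]
[0.4606 0.0191 0.02  ]
trough [array([0.5727, 0.0393, 0.016 ]), array([ 0.5882, -0.032 ,  0.016 ])]
inner floor [array([0.5357, 0.0279, 0.024 ]), array([ 0.552, -0.041,  0.024]), array([ 0.487 , -0.0544,  0.024 ]), array([0.469 , 0.0153, 0.024 ])]
```

View pics/crop.png

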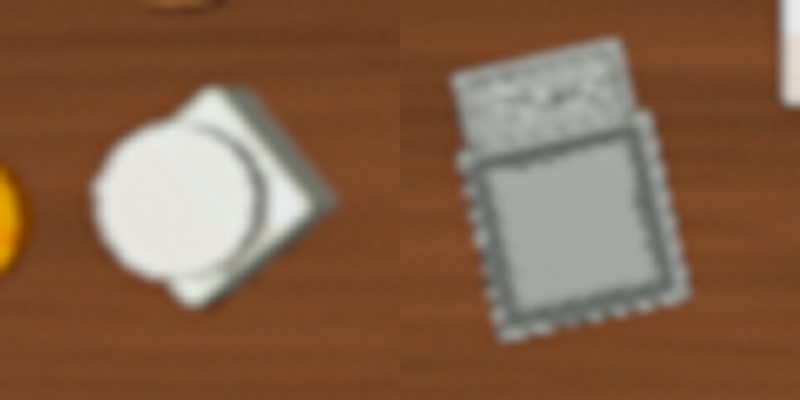

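```bash
python3 -m jog '[0.087,-0.038,-0.0218,0,0,0.087,-0.038,-0.0218,0,0,0.087,-0.038,-0.0218,0,0,0.087,-0.038,-0.0218,0,0,0.087,-0.038,-0.0218,0,0,0.087,-0.038,-0.0218,0,0,0.087,-0.038,-0.0218,0,0,0.087,-0.038,-0.0218,0,0,0.087,-0.038,-0.0218,0,0,0.087,-0.038,-0.0218,0,0,0.087,0,0,0,0]' 60
python3 - <<'E'
from h import *
o=robot.get_obs();print(o['position'],o['q']); print(np.round(robot.camera_model('wrist')['tool_from_camera'],3))
a=robot.camera('wrist')
for n in('cap','jar'):
  for d in robot.outline_of('wrist',n):
    u,v=d['extent'][:2]; print(n,d['conf'],d['extent'],onz('wrist',u,v,.088))
cv2.imwrite('pics/w1.png',a)
E
```

```text
time: 2.02
position: [0.4971, 0.2535, 0.2448]
tool_rot: [0.173, 0.985, 0.0, 0.001]
ft_force: [-0.0, -0.1, -0.4]
grip_width: 0.0869
grip_force: 0.0
[0.49707987 0.25347005 0.24475954] [ 2.71548822e-01  4.36444949e-01  1.60346588e+00 -5.80385579e-04
  1.09994511e+00 -9.51778128e-01]
[[ 0.    -0.96  -0.281  0.077]
 [ 1.     0.     0.001 -0.002]
 [-0.    -0.281  0.96  -0.141]
 [ 0.     0.     0.     1.   ]]
cap 0.83 [286.5, 197.4, 48.8, 53.1] [0.49310894 0.25815248 0.088     ]
cap 0.8 [321.2, 249.9, 41.3, 42.1] [0.55826211 0.27334461 0.088     ]
cap 0.71 [365.1, 148.9, 51.8, 48.6] [0.47361799 0.34392546 0.088     ]
cap 0.65 [285.7, 68.4, 43.8, 53.8] [0.38233415 0.29663388 0.088     ]
jar 0.85 [285.4, 175.2, 66.7, 50.5] [0.47128384 0.26503402 0.088     ]
```

View pics/w1.png

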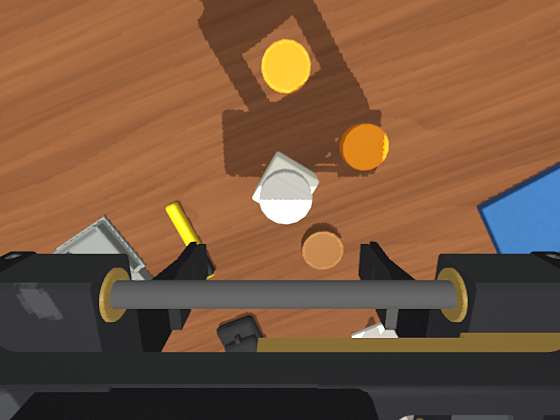

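The wrist view shows the metal cap at (286,197) on the square body, with shoulder corners at about (278,153), (319,181) and (253,195). The brown disc is at (322,250), the orange ones at (365,147) and (286,66), and the marker lies to the left.

Run:
```python
from h import *
c=[onz('wrist',u,v,.052)[:2] for u,v in[(278,153),(319,181),(253,195)]]
for i,j in((0,1),(0,2),(2,1)):
  d=c[j]-c[i]; print(c[i],np.hypot(*d),np.degrees(np.arctan2(d[1],d[0]))%90)
print('mid',(c[1]+c[2])/2)
a=cv2.imread('pics/w1.png');
cv2.imwrite('pics/w1c.png',cv2.resize(a[140:240,236:346],(770,700),interpolation=cv2.INTER_CUBIC)[:600])
```

```text
[0.45223542 0.26373196] 0.053897444284493425 36.26354897409976
[0.45223542 0.26373196] 0.053715123547517535 39.163280995504365
[0.48615827 0.22208398] 0.07414399507766499 82.61130123550166
mid [0.49092573 0.25884815]
```

View pics/w1c.png

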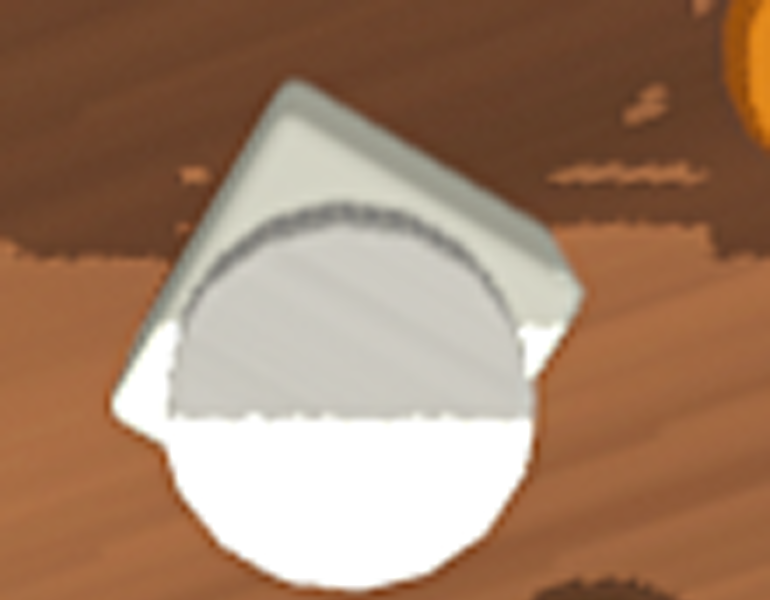

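Run:
```python
from h import *
f=lambda x,y,z:onz('wrist',236+x/7,140+y/7,z)[:2]
a=lambda p,q:np.degrees(np.arctan2(*(q-p)[::-1]))%90
print('cap',f(352,407,.088))
print('edges',a(f(300,112,.052),f(560,275,.052)),a(f(285,115,.052),f(130,400,.052)),a(f(165,430,.052),f(115,400,.052)),a(f(537,375,.052),f(582,292,.052)))
```

```text
cap [0.49316962 0.25822033]
edges 38.451340898764926 41.41277703638769 38.226506766350894 43.764957578395695
```

```bash
python3 -m jog '[0.087,0.0035,0.002,0.025,0,0.087,0,0,0.035,0,0.087,0,0,0.035,0,0.087,0,0,0.03,0,0.087,0,0,0.02,0,0.087,0,0,0.013,0,0.087,0,0,0.006,0,0.087,0,0,0,0,0.065,0,0,0,0,0.056,0,0,0,0,0.04,0,0,0,0,0.04,0,0,0,0,0.04,0,0,0,0]' 60
```

```text
time: 3.8
position: [0.4919, 0.2581, 0.0807]
tool_rot: [0.17, 0.985, -0.001, -0.0]
ft_force: [-0.7, -2.8, 2.0]
grip_width: 0.0507
grip_force: 60.0
```

```bash
python3 -m jog '[0.04,0,0,-0.01,0,0.04,0,0,-0.02,0,0.04,0,0,-0.03,0.7,0.04,0,0,-0.02,1,0.04,0,0,0,1,0.04,0,0,0,0,0.04,0,0,0,0]' 60
python3 - <<'E'
from h import *
for i in range(3):
  o=robot.get_obs();print(o['position'],Rn.from_quat(o['tool_rot']).as_matrix().round(3).tolist(),o['ft_force'])
  w=robot.camera('wrist')
cv2.imwrite('pics/w2.png',w)
for c in('side','top'):
  cv2.imwrite(f'pics/{c}2.png',robot.camera(c))
E
```

```text
time: 4.68
position: [0.4915, 0.2586, 0.1602]
tool_rot: [0.395, 0.919, -0.0, -0.001]
ft_force: [0.7, 1.1, -4.8]
grip_width: 0.0509
grip_force: 60.0
[0.49148408 0.25860203 0.16016085] [[-0.688, 0.725, -0.001], [0.725, 0.688, -0.0], [0.001, -0.001, -1.0]] [ 0.66095935  1.0822778  -4.84846078]
[0.49154258 0.25859662 0.16009229] [[-0.688, 0.726, -0.001], [0.726, 0.688, -0.0], [0.001, -0.001, -1.0]] [-4.62511563e-01  1.58114495e-03 -4.71764689e+00]
[0.49166666 0.25858133 0.16009946] [[-0.688, 0.726, -0.001], [0.726, 0.688, -0.0], [0.001, -0.001, -1.0]] [ 0.47655712 -0.62158885 -3.76463163]
```

View pics/w2.png

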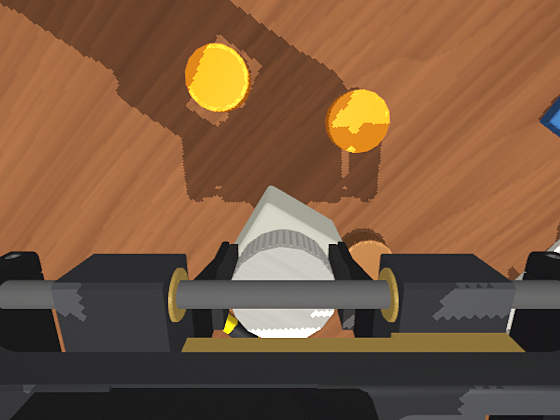

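```bash
python3 -m jog '[0.04,-0.012,-0.01,0,0,0.04,-0.026,-0.021,0,0,0.04,-0.03,-0.025,0,0,0.04,-0.03,-0.025,0,0,0.04,-0.03,-0.025,0,0,0.04,-0.03,-0.025,0,0,0.04,-0.026,-0.021,0,0,0.04,-0.018,-0.014,0,0,0.04,-0.008,-0.007,0,0,0.04,0,0,0,0,0.04,0,0,0,0]' 60
python3 - <<'E'
from h import *
o=robot.get_obs();print(o['position'])
w=robot.camera('wrist');t=robot.camera('top');s=robot.camera('side')
cv2.imwrite('pics/w3.png',w);cv2.imwrite('pics/top3.png',t);cv2.imwrite('pics/side3.png',s)
cv2.imwrite('pics/c3.png',np.hstack([cv2.resize(w[130:290,170:370],(500,400),interpolation=cv2.INTER_CUBIC),cv2.resize(s[170:290,200:290],(300,400),interpolation=cv2.INTER_CUBIC)]))
E
```

```text
time: 6.3
position: [0.51, -0.0121, 0.1605]
tool_rot: [0.396, 0.918, 0.0, -0.0]
ft_force: [0.3, 0.0, -4.8]
grip_width: 0.0509
grip_force: 60.0
[ 0.50995105 -0.01211999  0.16050018]
```

View pics/c3.png

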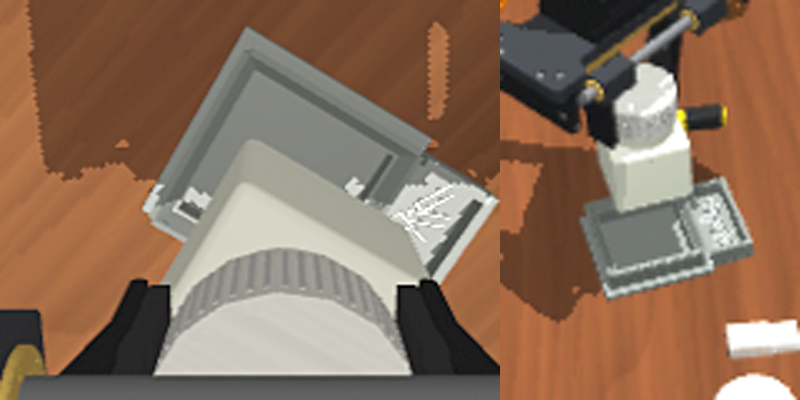

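The jar hangs over the holder with its cap gripped level. In wrist pixels, the jar's front lower corner is at (269,186), its shoulder corner at (266,203), and the holder's front outer rim corner at (269,141).

Run:
```python
from h import *
f=lambda p,z:onz('wrist',170+p[0]/2.5,130+p[1]/2.5,z)[:2]
def L(n,p,q,z):
  a,b=f(p,z),f(q,z);d=b-a;print(n,a.round(4),b.round(4),np.hypot(*d).round(4),(np.degrees(np.arctan2(d[1],d[0]))%90).round(1))
L('sh R',(240,182),(420,268),.132);L('sh L',(240,182),(168,275),.132)
L('bot R',(248,140),(405,222),.080);L('bot L',(248,140),(195,215),.080)
L('hold R',(248,28),(430,138),.024);L('hold L',(248,28),(145,208),.024)
L('floor R',(255,70),(390,150),.005);L('floor L',(255,70),(170,215),.005)
# refined model projection: predicted pixel for jar/well hypotheses in the wrist and side views
s=cv2.imread('pics/side3.png')
g=lambda p,z:onz('side',200+p[0]*.3,170+p[1]*.3,z)[:2]
def S(n,p,z):print('side',n,g(p,z).round(4))
S('jar bot front',(625-500,212),.080);S('jar bot L',(605-500,175),.08);S('jar bot R',(692-500,193),.08)
S('hold front',(610-500,298),.024-.02);S('hold L',(583-500,218),.024);S('hold top FL',(606-500,280),.024)
S('floor FL',(612-500,265),.005);S('floor TL',(593-500,222),.005);S('floor TR',(682-500,195),.005);S('fl BR',(700-500,245),.005)
```

```text
sh R [0.4814 0.0029] [0.5261 0.0165] 0.0467 17.0
sh L [0.4814 0.0029] [ 0.4844 -0.0254] 0.0284 6.1
bot R [0.482  0.0016] [0.5333 0.0156] 0.0531 15.3
bot L [0.482  0.0016] [ 0.4861 -0.0261] 0.028 8.3
hold R [0.4612 0.0206] [0.5361 0.0374] 0.0767 12.7
hold L [0.4612 0.0206] [ 0.478  -0.0544] 0.0768 12.6
floor R [0.4741 0.0095] [0.5336 0.023 ] 0.0611 12.8
floor L [0.4741 0.0095] [ 0.4887 -0.0563] 0.0674 12.5
side jar bot front [ 0.4969 -0.0488]
side jar bot L [ 0.4844 -0.0108]
side jar bot R [ 0.5455 -0.0364]
side hold front [ 0.4796 -0.0632]
side hold L [4.636e-01 4.000e-04]
side hold top FL [ 0.4783 -0.0624]
side floor FL [ 0.4825 -0.0325]
side floor TL [0.4699 0.0127]
side floor TR [0.5403 0.0325]
side fl BR [ 0.5498 -0.0208]
```

```bash
python3 -m jog '[0.04,0.003,0.0005,0.01,0,0.04,0.003,0.0005,0.018,0,0.04,0,0,0.015,0,0.04,0,0,0.007,0,0.04,0,0,0,0,0.04,0,0,0,0]' 60
python3 - <<'E'
from h import *
o=robot.get_obs();print(o['position'])
w=robot.camera('wrist');t=robot.camera('top');s=robot.camera('side')
cv2.imwrite('pics/w4.png',w);cv2.imwrite('pics/top4.png',t);cv2.imwrite('pics/side4.png',s)
cv2.imwrite('pics/c4.png',np.hstack([cv2.resize(w[150:270,190:310],(480,480),interpolation=cv2.INTER_CUBIC),cv2.resize(s[190:280,210:270],(320,480),interpolation=cv2.INTER_CUBIC)]))
E
```

```text
time: 7.2
position: [0.5075, -0.0079, 0.1108]
tool_rot: [0.396, 0.918, 0.0, 0.0]
ft_force: [-0.4, 0.6, -4.1]
grip_width: 0.0509
grip_force: 60.0
[ 0.50750885 -0.00793076  0.11084802]
```

View pics/c4.png

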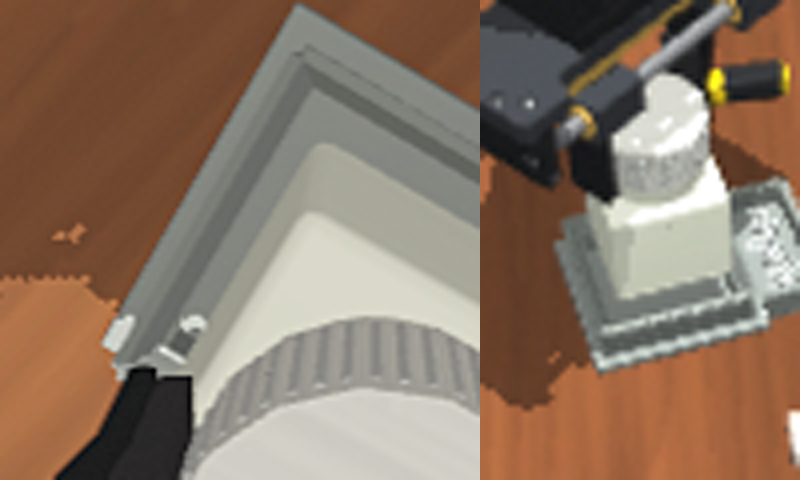

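The wrist crop shows the jar's lower corner inside the holder outline at full-image (271,186), with the well floor corner at (269,172) and the wall-top corner at (266,162).

Run:
```python
from h import *
f=lambda p,z:onz('wrist',190+p[0]/4,150+p[1]/4,z)[:2]
def L(n,p,q,z):
  a,b=f(p,z),f(q,z);d=b-a;print(n,a.round(4),b.round(4),np.hypot(*d).round(4),(np.degrees(np.arctan2(d[1],d[0]))%90).round(1)); return a
th=np.radians(12.7);c,s=np.cos(th),np.sin(th)
C=lambda a,h:(a+h*np.array([c+s,s-c])).round(4)
A=L('floorR',(315,90),(480,180),.005);L('floorL',(315,90),(200,310),.005);print('centre',C(A,.03))
A=L('walltopR',(303,52),(480,150),.017);L('wtL',(303,52),(140,350),.017);print('centre',C(A,.03))
A=L('rim',(298,5),(480,108),.024);L('rimL',(298,5),(108,325),.024)
A=L('botR',(325,143),(480,222),.0303);L('botL',(325,143),(200,360),.0303);print('centre',C(A,.0262))
A=L('shR',(312,212),(480,295),.0823);L('shL',(312,212),(195,395),.0823);print('centre',C(A,.0262))
def lineoff(n,p,q,z,h,axis):
  a,b=f(p,z),f(q,z); nrm=np.array([-s,c]) if axis=='y' else np.array([c,s]); print(n,((a@nrm+b@nrm)/2+(-h if axis=='y' else h)).round(4))
lineoff('wall y',(340,105),(470,175),.005,.03,'y');lineoff('jar y',(350,156),(470,217),.0303,.028,'y')
lineoff('jar y sh',(340,222),(470,288),.0823,.028,'y')
lineoff('wall x',(300,118),(215,280),.005,.03,'x');lineoff('jar x',(310,165),(215,335),.0303,.028,'x');lineoff('jar x sh',(295,235),(215,360),.0823,.028,'x')
g=lambda p,z:onz('side',210+(p[0]-480)*.1875,190+p[1]*.1875,z)[:2]
for n,p,z in(('jarFL',(622,298),.0303),('jarR',(732,270),.0303),('baseFL',(603,370),0),('rimFL',(600,338),.024),('rimL',(560,245),.024),('rimR',(765,290),.024)):print(n,g(p,z).round(4))
```

```text
floorR [0.4746 0.0088] [0.5118 0.0183] 0.0383 14.4
floorL [0.4746 0.0088] [ 0.4887 -0.0423] 0.053 15.4
centre [ 0.5105 -0.0139]
walltopR [0.4671 0.0144] [0.5048 0.0239] 0.0389 14.2
wtL [0.4671 0.0144] [ 0.4838 -0.0528] 0.0693 14.0
centre [ 0.503  -0.0083]
rim [0.4603 0.021 ] [0.4976 0.0303] 0.0385 13.9
rimL [0.4603 0.021 ] [ 0.475  -0.0502] 0.0727 11.7
botR [0.4804 0.0068] [0.5115 0.0155] 0.0323 15.8
botL [0.4804 0.0068] [ 0.4918 -0.0409] 0.049 13.5
centre [ 0.5118 -0.013 ]
shR [0.4797 0.0076] [0.5057 0.0151] 0.0271 16.1
shL [0.4797 0.0076] [ 0.4861 -0.025 ] 0.0332 11.1
centre [ 0.511  -0.0122]
wall y -0.1253
jar y -0.1261
jar y sh -0.1248
wall x 0.4961
jar x 0.4984
jar x sh 0.4969
jarFL [ 0.4914 -0.0434]
jarR [ 0.5429 -0.0326]
baseFL [ 0.4795 -0.0599]
rimFL [ 0.4801 -0.0607]
rimL [ 0.4638 -0.0015]
rimR [ 0.5572 -0.0412]
```

```bash
python3 -m jog '[0.04,0.0018,-0.001,0.004,0,0.04,0,0,0.004,0,0.04,0,0,0.004,0,0.04,0,0,0.004,0,0.04,0,0,0,0]' 60;python3 -m jog '[0.04,0,0,0.003,0,0.04,0,0,0.002,0,0.04,0,0,0.002,0,0.04,0,0,0,0]' 60
```

```text
time: 7.98
position: [0.5048, -0.0071, 0.0941]
tool_rot: [0.396, 0.918, -0.0, -0.0]
ft_force: [-0.2, 1.0, -4.8]
grip_width: 0.0509
grip_force: 60.0
time: 8.48
position: [0.505, -0.0071, 0.0874]
tool_rot: [0.396, 0.918, -0.0, -0.0]
ft_force: [0.3, -0.6, -3.4]
grip_width: 0.0508
grip_force: 60.0
```

```bash
python3 -m jog '[0.04,0,0,0.001,0,0.04,0,0,0.001,0,0.04,0,0,0,0]' 60;python3 -m jog '[0.04,0,0,0.0007,0,0.04,0,0,0,0]' 60
```

```text
time: 8.85
position: [0.5051, -0.0072, 0.0857]
tool_rot: [0.396, 0.918, -0.0, 0.0]
ft_force: [-0.1, -0.5, -2.5]
grip_width: 0.0508
grip_force: 60.0
time: 9.1
position: [0.5051, -0.0072, 0.0856]
tool_rot: [0.396, 0.918, 0.0, 0.0]
ft_force: [-1.2, -0.6, 5.0]
grip_width: 0.0507
grip_force: 60.0
```

Jar is seated: contact force appeared at the expected height. The cameras agree that the cap axis sits about 6 mm towards tool -x in the jaws, so I'll regrip centred before turning.

```bash
python3 -m jog '[0.066,0,0,0,0,0.066,0,0,0,0,0.066,0,0,0,0,0.066,-0.003,0,0,0,0.066,-0.003,0,0,0,0.066,0,0,0,0]' 60
python3 - <<'E'
from h import *
o=robot.get_obs();print(o['position'],o['ft_force'],o['moment'])
w=robot.camera('wrist');s=robot.camera('side');
for n in('cap','jar'):
  for d in robot.outline_of('wrist',n)[:2]: print(n,d['conf'],d['extent'])
cv2.imwrite('pics/w5.png',w);cv2.imwrite('pics/side5.png',s)
cv2.imwrite('pics/c5.png',np.hstack([cv2.resize(w[180:350,200:370],(480,480),interpolation=cv2.INTER_CUBIC),cv2.resize(s[190:280,210:270],(320,480),interpolation=cv2.INTER_CUBIC)]))
E
```

```text
time: 9.85
position: [0.5096, -0.0118, 0.0848]
tool_rot: [0.396, 0.918, 0.0, 0.0]
ft_force: [-0.0, 0.2, 0.0]
grip_width: 0.066
grip_force: 0.0
[ 0.50960046 -0.01179636  0.08482676] [-0.03224448  0.18899864  0.04085766] [-0.0282529   0.02272812 -0.01179269]
cap 0.84 [282.4, 274.1, 109.7, 117.7]
jar 0.77 [285.1, 224.0, 121.0, 92.6]
```

View pics/c5.png

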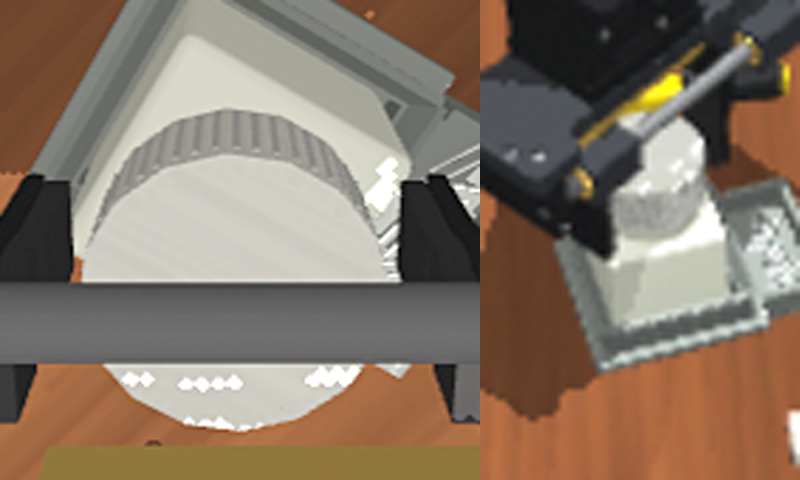

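The jar is down in the well. The cap's top face is centred near (283,283) between the open fingers.

Run:
```python
from h import *
o=robot.get_obs();R=Rn.from_quat(o['tool_rot']).as_matrix()
for v in(281,283.4,285):
  p=onz('wrist',282.9,v,.093);print(p,(R.T@(p-o['position'])).round(4))
for u,v in((282.9,333),(282.9,233.5),(229.4,277),(336.5,277)): p=onz('wrist',u,v,.093);print((R.T@(p-o['position'])).round(4))
```

```text
[ 0.50705731 -0.01104703  0.093     ] [ 0.0017 -0.0012 -0.0082]
[ 0.50794033 -0.01198126  0.093     ] [ 0.0004 -0.0012 -0.0082]
[ 0.50853141 -0.01260661  0.093     ] [-0.0004 -0.0012 -0.0082]
[-0.0276 -0.0012 -0.0082]
[ 0.0259 -0.0012 -0.0082]
[ 0.0038 -0.0266 -0.0082]
[ 0.0039  0.0244 -0.0082]
```

```bash
python3 -m jog '[0.06,0,-0.001,0,0,0.04,0,0,0,0,0.04,0,0,0,0,0.04,0,0,0,0]' 60; python3 -m jog '[0.04,0,0,0,-0.5,0.04,0,0,0,-0.7,0.04,0,0,0,-0.8,0.04,0,0,0,-0.8]' 60;python3 -c "
from h import *
o=robot.get_obs();print(o['moment'],o['ft_force'],o['q'])"
```

```text
time: 10.55
position: [0.5089, -0.012, 0.0849]
tool_rot: [0.396, 0.918, 0.0, 0.0]
ft_force: [0.5, 1.7, -1.2]
grip_width: 0.0508
grip_force: 60.0
time: 11.05
position: [0.5089, -0.0123, 0.0856]
tool_rot: [0.16, 0.987, -0.0, 0.001]
ft_force: [-0.5, 0.4, 8.0]
grip_width: 0.0505
grip_force: 60.0
[ 0.18638672  0.0080277  -0.12684607] [-0.50564012  0.35096372  8.00664017] [-2.44011314e-01  6.31656864e-01  1.85183723e+00  5.07321529e-05
  6.56969353e-01 -1.49362361e+00]
```

```bash
python3 -m jog '[0.04,0,0,0,-0.9,0.04,0,0,0,-0.9,0.04,0,0,0,-0.9,0.04,0,0,0,-0.9,0.04,0,0,0,-0.9,0.04,0,0,0,-0.7,0.04,0,0,0,0]' 60;python3 -c "
from h import *
o=robot.get_obs();print(o['moment'],o['q'],Rn.from_quat(o['tool_rot']).as_euler('zyx',degrees=True))"
```

```text
time: 11.92
position: [0.5094, -0.0121, 0.0862]
tool_rot: [-0.287, 0.958, -0.0, 0.001]
ft_force: [0.4, 1.8, 9.1]
grip_width: 0.0509
grip_force: 60.0
[0.480983   0.05797946 0.11620199] [-2.43591447e-01  6.30657523e-01  1.85145174e+00  5.15446987e-04
  6.57021818e-01 -2.39792030e+00] [1.46589432e+02 1.41227821e-01 1.79983487e+02]
```

```bash
python3 -m jog '[0.04,0,0,-0.003,0,0.04,0,0,-0.003,0,0.04,0,0,0,0,0.04,0,0,0,0]' 60;python3 -c "
from h import *
for i in range(4):
  o=robot.get_obs();print(o['moment'],o['ft_force']);robot.camera('side')"
```

```text
time: 12.42
position: [0.5085, -0.0121, 0.0908]
tool_rot: [-0.287, 0.958, 0.0, 0.0]
ft_force: [0.4, 1.8, 0.8]
grip_width: 0.0508
grip_force: 60.0
[ 0.35011426 -0.12370179  0.0223811 ] [0.35084417 1.83115907 0.77659761]
[ 0.38462118 -0.13522651  0.02253302] [0.65917327 0.86320728 0.24704192]
[ 0.36783529 -0.15640307  0.00443893] [0.51636303 1.15185725 0.31803318]
[ 0.34043609 -0.17148176 -0.02430168] [0.84629935 1.17218149 1.63358687]
```

```bash
python3 -m jog '[0.04,0,0,-0.004,0,0.04,0,0,-0.006,0,0.04,0,0,-0.007,0,0.04,0,0,-0.007,0,0.04,0,0,-0.006,0,0.04,0,0,-0.005,0,0.04,0,0,0,0,0.04,0,0,0,0,0.04,0,0,0,0]' 60;python3 - <<'E'
from h import *
for i in range(3):
  o=robot.get_obs();print(o['position'],o['moment'],o['ft_force'],np.abs(o['joint_velocities']).max());s=robot.camera('side')
w=robot.camera('wrist')
cv2.imwrite('pics/c6.png',np.hstack([cv2.resize(w[150:350,180:380],(400,400),interpolation=cv2.INTER_CUBIC),cv2.resize(s[170:280,190:300],(400,400),interpolation=cv2.INTER_CUBIC)]))
E
```

```text
time: 13.75
position: [0.5083, -0.0122, 0.1256]
tool_rot: [-0.287, 0.958, 0.0, -0.0]
ft_force: [0.5, 0.3, -0.8]
grip_width: 0.0508
grip_force: 60.0
[ 0.50827137 -0.01215406  0.12559482] [0.08833538 0.04118985 0.02052262] [ 0.48337035  0.27578245 -0.79815812] 0.0013929781914067065
[ 0.50827834 -0.01212998  0.12560466] [0.06886548 0.05084586 0.01814313] [-0.4597015   0.18408121  0.50927972] 0.0021444184023933183
[ 0.50831386 -0.012164    0.12561922] [0.03847485 0.04270574 0.07742009] [-0.08641948  0.49753274  0.06429767] 0.0025525980345935152
```

View pics/c6.png

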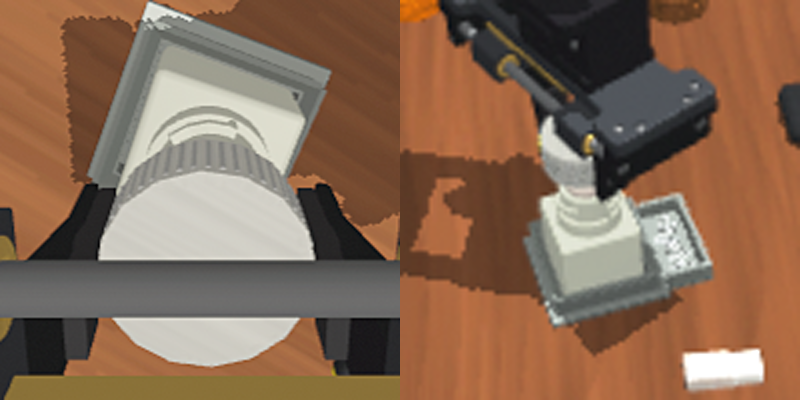

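The cap is in the gripper with the jar's threaded neck exposed below it, and the jar is seated in the well. The wrist force is about zero.

```bash
python3 -c "
from rig import robot
print(robot.hand_in())"
```

```text
the job is handed in; nothing more can be done
None
```

I handed the job in at about 14 s: the square jar stands in the holder's well, and its cap, turned about 80° counter-clockwise by the wrist reading, is held in the gripper about 2 cm above the mouth. In the last pictures the jar looks fully down and the cap level; the judge returned no verdict.

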